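# Index the inspection rotary table one hole

### The job

Press the black knob of the indexing plunger down with the fingertips and, pushing it along, turn the rotary table to the very next hole, on the side (the robot's left or right) where the dial indicator stands; then let the knob spring fully up so that the pin locks in that hole, and move clear. Nothing is picked up: the aluminium flange just rides round on the table, and the gauges around are left alone.

Things in the scene. Friction and masses are not known exactly. Their poses are not given: they have to be found in the camera images.
- rotary_base: Indexing rotary table, fixed: green base (200 mm dia, 50 high) with a steel index sector (radius 96 to 183, top 48 mm high) on its robot-facing side: a curved slot and five holes at 150 mm radius, 22.5 degrees (59 mm of arc) apart; the pin starts in the middle one. Origin: on the table's axis of rotation, at the work surface. -x points from the axis to the middle hole, z up.
- table_turn (a joint): Angle of the turning disc (190 mm dia) with its radial arm (30 wide, top 70 mm high) that carries the plunger at 150 mm radius. 0 = middle hole (start); positive = clockwise from above = knob towards the robot's left (+y); next holes at +0.3927 and -0.3927 rad. With the pin out, about 1.5 N at the knob turns it; a pin in its hole holds it within about 0.01 rad.
- plunger (a joint): Downward stroke: 0 = fully up (locked), 0.012 m = at its stop. Spring 4 N at the top, 8 N at the bottom: press to the stop with 10 to 20 N. From 9 mm the arm can swing. Let go between holes, the pin stays down, rubbing under the sector; the knob then pushed sideways carries the table on until the pin springs up into the hole it meets. The round-nosed pin draws itself in from about 3 mm off.
- plunger_top (a point): Centre of the dished top of the round black plunger knob (60 mm outer dia, 18 high). The point lies on the dish floor, 97 mm above the work surface when up; the dish is 52 mm inner diameter with a 4 mm wide rim standing 7 mm above its floor, so that closed fingertips put in it can push the knob along.
- hole_left (a point): Centre of the next index hole on the +y (robot's left) side of the middle one, on the top of the steel sector (48 mm high); the knob stands straight above it when the table is there. Dark hole 15 mm dia in a grey bush 23 mm dia.
- hole_right (a point): The same, the next hole on the -y (robot's right) side.
- table_centre (a point): Centre of the top face of the turning steel disc, 80 mm above the work surface, on the axis.
- indicator_dial (a point): Centre of the round clock (58 mm dia, white face looking up) of the dial indicator on its grey magnetic stand (50 x 60 base, post to 240 mm), fixed, behind the table to the robot's left (y above 0) or right (y below 0). It tells which way to turn. On the other side stands an inspection lamp (flat bar head) on a like stand, 255 mm high, which has no part in the work.
- flange_mid (a point): Loose aluminium flange (110 mm dia, 30 high with its hub, 0.6 kg) lying on the disc near its centre; point half-way up, 95 mm above the work surface. It must stay lying there.
- ring_mid (a point): Loose steel ring gauge (72 mm outer, 40 inner, 25 high), flat on the work surface; its centre. Leave alone.
- v_block_mid (a point): Loose steel V-block (60 x 45 x 40 mm) on the work surface; its centre. Leave alone.
- plug_mid (a point): Loose brass setting plug (40 mm dia, 70 high) standing on the work surface; its centre. Leave alone.
Not all that is in view belongs to the job. Leave any orange look-alike of the part that bears flange_mid alone.

How it is judged:
By the outcome, as a careful person would: the job done as asked, in the order asked, and still so for the second after the job is handed in, with the robot touching nothing.
It also fails if it takes over 38 s, if anything falls off the work surface, if the arm or the gripper's body presses on something with over 40 N, if the wrist force passes 120 N, or if a joint passes its speed limit or range.

### The arm

A 6-joint arm with a two-finger parallel gripper is mounted at the origin on the work surface. World frame = base frame: x ahead of the robot, y to its left, z up, the work surface at z = 0. Lengths are in m, angles in rad, forces in N, time in s.
With the tool pointing down it reaches from about 0.25 to 0.775 m from the base axis. Payload 4 kg.
Tool frame: the origin (TCP) lies at the centre of the arm's flange, where the gripper is bolted on; the fingertips stand ahead of it and the grasp point (between the pads) lies 180 mm ahead of it (robot.tcp_to_tips is the z of the fingertips in the tool frame, in m); z points along the fingers, y is the direction in which the jaws open and shut (so a half turn about z gives the same grasp; the last joint's range is limited). The gripper opens to 94 mm and grips with 3 to 60 N. Pads are 16 mm wide; open, the fingers measure 119 mm over their backs; the gripper's body (75 mm by 177 mm) begins 78 mm behind the grasp point.
Start: joints at [1.004, 0.087, 1.371, -0, 1.684, -0.103], TCP at [0.246, 0.492, 0.405] pointing down, gripper open.
Joint ranges: [-3.1, 3.1], [-0.76, 2.03], [0.27, 2.55], [-1.08, 4.22], [0.17, 2.65], [-2.57, 2.57]. Speed limits (rad/s): [2.79, 2.79, 3.14, 3.14, 3.14, 3.14].

### API

Orientations are given as [roll, pitch, yaw] about the fixed x, y, z axes, in that order (R = Rz(yaw) Ry(pitch) Rx(roll)).
In Python, from bench import robot gives the robot as it stands.
- The arm moves only by the tool move_arm, never from a script. Its argument "increments" is a list that holds one entry, the list of rows, each a list of 7 numbers: the opening, from 0 (shut) to 1 (fully open), then the shift along the tool's x, y, z as a fraction of full scale, then the turn, a rotation vector about the tool's x, y, z as a fraction of full scale. In form: [[[jaw, dx, dy, dz, rx, ry, rz], ...]]. A call has 1 to 8 rows; each row is the pose to reach, as a shift and turn from the pose commanded when the call began, along the tool's axes at that moment; what a row does not reach only later rows make up. Full scale, the value 1, is 0.1 m for a shift and pi/2 rad for a turn. A row lasts 1/12 s, in which the tool goes at most 41.7 mm and 7.16 degrees, less where a joint would pass 70% of its speed; a pose out of reach is approached as far as the arm can. A call with a number of a shift or a turn outside -1 to 1 is refused whole. A call with a gripper value outside its range is refused whole. The fingers move at their own pace and stop on an object; the grip force is fixed at half the most. Time passes only in rows, so rows that repeat a pose let the fingers close. It gives the time, the measured TCP pose, the force and the opening at its end, in the units of the state.
- robot.get_obs(): the state, without advancing time (a new reading comes with each control period).
- robot.snapshot(name): name is "side" or "top" or "wrist"; returns (picture, depth): 384x512x3 uint8, red, green, blue; 384x512 float32, m along the optical axis (not along the pixel's ray), 0 where there is no reading.
- robot.camera_params(name): a dict with "mtx" (3x3 intrinsics, pixels), "R" (3x3) and "t" (3): a world point X has camera coordinates R X + t. Camera axes: x right, y down, z forward; pixel columns grow to the right and rows downward; lengths in m; the calibration is good to about 2 mm. A picture is of the moment at which its call begins: read the wrist's pose just before it. camera_params takes no time and is no camera call; for the wrist camera it gives the pose at the moment of the call.
- robot.close_job(): hands the job in, once; it reports no verdict.
The state is a dict: "time": time; "joint_positions": joint angles; "qvel": joint speeds; "joint_torque": joint torques, N m; "tool_pos": TCP position; "ee_rot": TCP orientation; "wrist_force": force on the tool from outside, world axes, zero at the start; "wrist_torque": the same for the moment, N m; "width": finger opening in m.
Only numpy, scipy, OpenCV 4.12 (cv2) and the standard library are available. Lean on these libraries where they do the work, as an engineer would, in place of code of your own. Each camera call takes 0.05 s, during which the arm holds its last target.

## Working session

There is one attempt and no reset: what is moved stays moved. The work goes in short steps, Python scripts to look and compute and a tool call to move; the robot and the scene stay as the last step left them, time stands still between calls to the robot, and variables do not carry over. Pictures are saved under pics/ and viewed, and the job is handed in when it is done.

Besides the shell and the picture viewer there is one more tool, called after "Call:" by a JSON object that holds its "fn" and its "kwargs". move_arm: Moves the arm, as the interface text tells. Its arguments: {"type":"object","properties":{"increments":{"type":"array","items":{"type":"array","items":{"type":"array","items":{"type":"number","minimum":-1,"maximum":1}}}}},"required":["increments"]}

```bash
ls; mkdir -p pics
python3 - <<'E'
from bench import robot
import cv2,numpy as np
print(robot.get_obs(), robot.tcp_to_tips)
for n in ("top","side"):
    p,d=robot.snapshot(n); c=robot.camera_params(n)
    np.savez(f"pics/{n}0.npz",p=p,d=d,**c)
    cv2.imwrite(f"pics/{n}0.png",cv2.resize(p[:,:,::-1],(800,600)))
    print(n,c)
E
```

```text
pics
{'time': 0.0, 'joint_positions': array([ 1.00390991e+00,  8.79191057e-02,  1.37226112e+00, -1.98323490e-05,
        1.68356607e+00, -1.03084965e-01]), 'qvel': array([-0.00107399,  0.00057887, -0.0013476 , -0.00023629,  0.00059865,
        0.00138562]), 'joint_torque': array([-6.16566085e-04, -3.40177524e+01, -3.02425110e+01,  7.17893173e-02,
        3.30612890e-02, -1.60436202e-04]), 'tool_pos': array([0.24597823, 0.49179632, 0.40351984]), 'ee_rot': array([-3.13944842e+00, -2.02007746e-04,  2.67778878e+00]), 'wrist_force': array([-0.74889482,  1.13281162, -0.27885774]), 'wrist_torque': array([ 0.07360462, -0.02819109,  0.00265595]), 'width': 0.09400881104162495} 0.1992
top {'mtx': array([[413.43629403,   0.        , 257.36818151],
       [  0.        , 413.43629403, 189.04658055],
       [  0.        ,   0.        ,   1.        ]]), 'R': array([[ 8.58750362e-04, -9.99999627e-01,  8.91370543e-05],
       [-9.91231168e-01, -8.62998695e-04, -1.32136397e-01],
       [ 1.32136425e-01,  2.51167527e-05, -9.91231539e-01]]), 't': array([0.01104483, 0.54856867, 1.37869082])}
side {'mtx': array([[445.83372043,   0.        , 261.94773168],
       [  0.        , 445.83372043, 190.28188015],
       [  0.        ,   0.        ,   1.        ]]), 'R': array([[ 0.98457998, -0.17370925,  0.02067274],
       [-0.10344117, -0.67341484, -0.73199207],
       [ 0.14107512,  0.71856632, -0.68099945]]), 't': array([-0.53572163,  0.16509245,  1.1783141 ])}
```

View pics/top0.png

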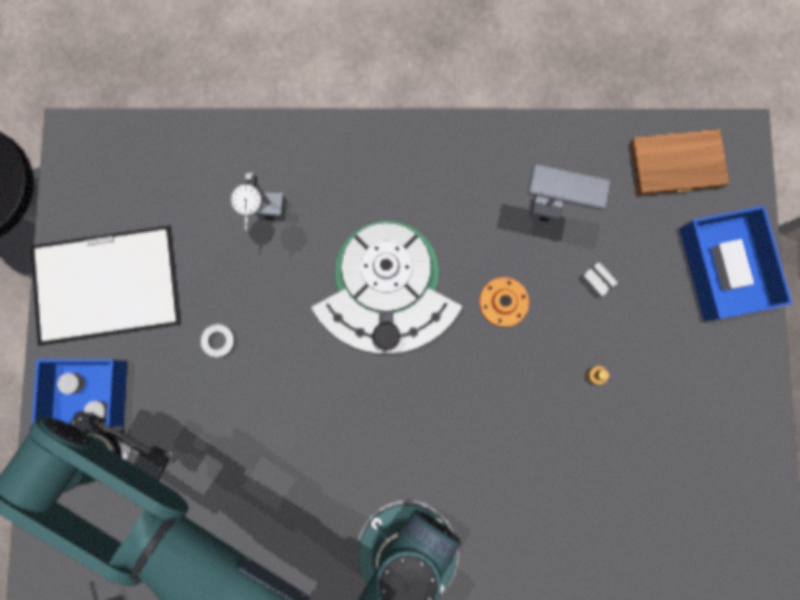

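View pics/side0.png

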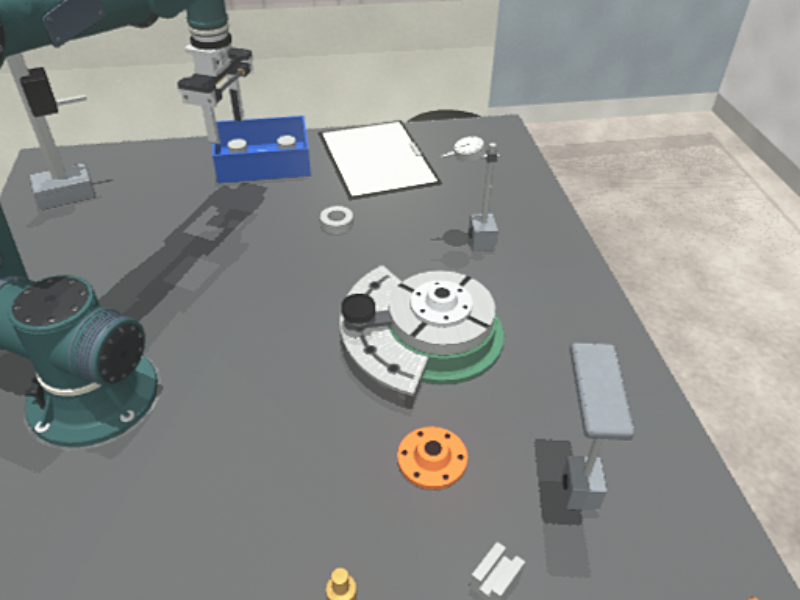

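The top view shows the round dial at (246,200), on the left (+y), and the lamp bar at (570,187) on the right, so I turn to +y. Things that could be taken for the knob: the black disc on the sector at (386,335), which fits; the black stool at (5,185); the dark sector holes at (337,318), (360,331), (413,331) and (435,317); and the flange's hub hole at (386,265). The orange flange at (505,301) is a look-alike to leave alone. Next I measure and check a close crop.

```bash
cat > h.py <<'E'
import numpy as np,cv2
def load(n):
    z=np.load(f"pics/{n}.npz"); return z['p'],z['d'],z['mtx'],z['R'],z['t']
def cloud(d,K,R,t):
    v,u=np.mgrid[:d.shape[0],:d.shape[1]]
    c=np.stack([(u-K[0,2])/K[0,0]*d,(v-K[1,2])/K[1,1]*d,d],-1)
    return (c-t)@R
def at_z(u,v,z,K,R,t):
    r=R.T@np.array([(u-K[0,2])/K[0,0],(v-K[1,2])/K[1,1],1]); o=-R.T@t
    return o+r*(z-o[2])/r[2]
def proj(X,K,R,t):
    c=K@(R@np.asarray(X)+t); return c[:2]/c[2]
E
python3 - <<'E'
from h import *
for n in("top0","side0"):
    p,d,K,R,t=load(n); W=cloud(d,K,R,t)
    g=p.max(-1).astype(int)
    s=(np.hypot(W[...,0]-.43,W[...,1]-.03)<.15)&(d>0)
    k=s&(W[...,2]>.085)&(g<70)&(W[...,2]<.115)&(W[...,0]<.46)
    (cx,cy),r=cv2.minEnclosingCircle(np.argwhere(k)[:,::-1].astype(np.float32))
    print(n,'knob n',k.sum(),'mean',W[k].mean(0),'mid',(W[k].min(0)+W[k].max(0))/2,np.ptp(W[k],0),'circ',at_z(cx,cy,.104,K,R,t),cx,cy,r)
    # green base / disc
    hs=cv2.cvtColor(p,cv2.COLOR_RGB2HSV)
    gr=(hs[...,0]>50)&(hs[...,0]<85)&(hs[...,1]>90)&(np.hypot(W[...,0]-.55,W[...,1]-.03)<.16)
    m=W[gr]; print('green z',np.median(m[:,2]),m.min(0),m.max(0))
    dk=(W[...,2]>.07)&(W[...,2]<.09)&(np.hypot(W[...,0]-.55,W[...,1]-.03)<.16)
    m=W[dk];print('disc',m.min(0),m.max(0))
p,d,K,R,t=load("top0")
x,y=247,214
cv2.imwrite("pics/crop0.png",cv2.resize(p[130:240,180:315,::-1],None,fx=5,fy=5,interpolation=cv2.INTER_CUBIC))
E
```

```text
top0 knob n 17 mean [0.44432476 0.05519449 0.09709502] mid [0.44565052 0.04662159 0.09770348] [0.02592343 0.05504263 0.01104147] circ [0.45492603 0.04655735 0.104     ] 246.5 215.0 8.500100135803223
green z 0.01272540772324732 [ 0.57259953 -0.06423132  0.00440089] [0.69503863 0.16040255 0.04635952]
disc [ 0.42659146 -0.04752869  0.07006556] [0.70009751 0.14015849 0.08998281]
side0 knob n 176 mean [0.44683756 0.04090328 0.09729825] mid [0.44532747 0.0427627  0.09722314] [0.029169   0.06007802 0.01931848] circ [0.45148092 0.03488541 0.104     ] 226.5 197.27777099609375 9.398359298706055
green z 0.04872914336855479 [ 0.51385001 -0.04744778  0.01110596] [0.70044291 0.02492608 0.05242773]
disc [ 0.4285178  -0.05152073  0.07002273] [0.70321115 0.13866332 0.08999796]
```

View pics/crop0.png

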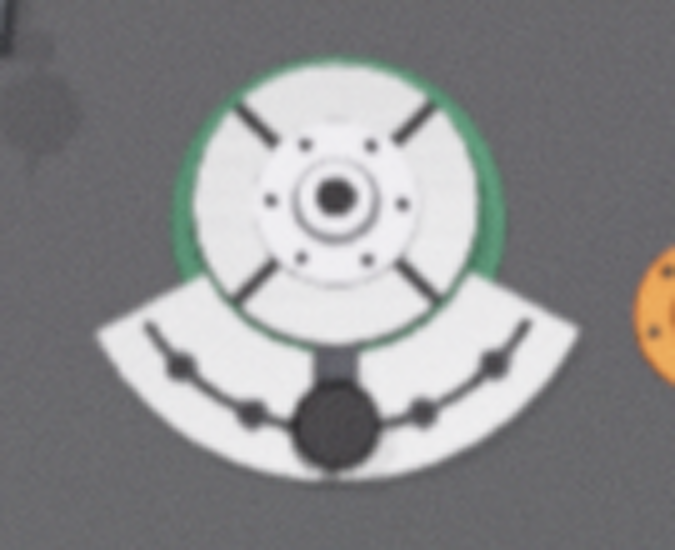

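The crop confirms it: the black knob at crop (336,424) sits on the arm over the middle hole, with the bare aluminium flange on the disc. The next hole on the left is at crop (251,412).

Run:
```python
from h import *
p,d,K,R,t=load("top0"); W=cloud(d,K,R,t)
g=cv2.cvtColor(p,cv2.COLOR_RGB2GRAY)
u=lambda x,o:(x+.5)/5-.5+o
def blob(mask,z,name):
    n,l,s,c=cv2.connectedComponentsWithStats(mask.astype(np.uint8))
    for i in range(1,n):
        if s[i,4]>3: print(name,c[i],s[i],at_z(*c[i],z,K,R,t))
m=np.zeros_like(g); m[190:235,195:300]=1
blob((g<95)&(m>0)&(np.hypot(*(np.mgrid[:384,:512][::-1]-np.array([247,214])[:,None,None]))<8.9),.104,'knob')
b=(g<130)&(m>0)&(W[...,2]>.03)&(W[...,2]<.06); blob(b,.048,'dark')
for a,nm in(((251,412),'L1'),((424,412),'R1'),((180,366),'L2'),((494,365),'R2')):
    print(nm,at_z(u(a[0],180),u(a[1],130),.048,K,R,t))
dk=(W[...,2]>.073)&(W[...,2]<.086)&(np.hypot(W[...,0]-.6,W[...,1]-.045)<.11)&(W[...,0]>.515)
P=W[dk]; print(dk.sum())
(cx,cy),r=cv2.minEnclosingCircle(P[:,:2].astype(np.float32));print('disc',cx,cy,r)
print('disc px',at_z(u(335,180),u(204,130),.08,K,R,t),'knob px',at_z(u(336,180),u(424,130),.1,K,R,t))
```

```text
knob [246.76444444 214.26222222] [239 206  17  17 225] [0.45731204 0.04571312 0.104     ]
dark [216. 203.] [214 201   5   5  23] [0.4993223  0.15127035 0.048     ]
dark [278.34782609 202.17391304] [276 200   6   5  23] [ 0.50230951 -0.05943425  0.048     ]
dark [230.2173913  212.39130435] [227 210   7   5  23] [0.46758727 0.10292385 0.048     ]
dark [264. 212.] [261 210   7   5  23] [ 0.46900602 -0.01089422  0.048     ]
L1 [0.46890627 0.10434283 0.048     ]
R1 [ 0.46900719 -0.01224203  0.048     ]
L2 [0.49999994 0.15263167 0.048     ]
R2 [ 0.50086299 -0.05960212  0.048     ]
1585
disc 0.6054558157920837 0.046758390963077545 0.09479858726263046
disc px [0.60547903 0.04749917 0.08      ] knob px [0.45715211 0.04569854 0.1       ]
```

Fit from the top view: axis at about (0.6065, 0.0465), knob at (0.4565, 0.046), left target hole at (0.468, 0.104). I now shut the jaws, turn to yaw pi so the tool axes line up with the world (tool x = -X, y = +Y, z down), and approach.

Call:
{"fn": "move_arm", "kwargs": {"increments": [[[0, -0.25, -0.12, 0, 0, 0, -0.07], [0, -0.5, -0.25, 0, 0, 0, -0.15], [0, -0.75, -0.38, 0, 0, 0, -0.22], [0, -0.894, -0.447, 0, 0, 0, -0.295], [0, -0.894, -0.447, 0, 0, 0, -0.295], [0, -0.894, -0.447, 0, 0, 0, -0.295]]]}}

```text
time: 0.6
tool_pos: [0.3063, 0.4115, 0.4043]
ee_rot: [3.142, -0.001, 3.137]
wrist_force: [-0.1, 0.7, 0.5]
width: 0.0572
```

Call:
{"fn": "move_arm", "kwargs": {"increments": [[[0, -0.15, -0.35, 0, 0, 0, 0], [0, -0.3, -0.7, 0, 0, 0, 0], [0, -0.4, -1, 0, 0, 0, 0], [0, -0.4, -1, 0, 0, 0, 0]]]}}

```text
time: 0.93
tool_pos: [0.3467, 0.3094, 0.4046]
ee_rot: [-3.14, 0.001, 3.135]
wrist_force: [-0.5, 0.5, 0.1]
width: 0.0313
```

Call:
{"fn": "move_arm", "kwargs": {"increments": [[[0, -0.15, -0.35, 0, 0, 0, 0], [0, -0.3, -0.7, 0, 0, 0, 0], [0, -0.4, -1, 0, 0, 0, 0], [0, -0.4, -1, 0, 0, 0, 0]]]}}

```text
time: 1.27
tool_pos: [0.387, 0.2097, 0.4046]
ee_rot: [-3.14, 0.001, 3.135]
wrist_force: [1.0, 0.5, 0.5]
width: 0.0041
```

Call:
{"fn": "move_arm", "kwargs": {"increments": [[[0, -0.15, -0.35, 0, 0, 0, 0], [0, -0.3, -0.7, 0, 0, 0, 0], [0, -0.4, -1, 0, 0, 0, 0], [0, -0.4, -1, 0, 0, 0, 0]]]}}

```text
time: 1.6
tool_pos: [0.4272, 0.1099, 0.4044]
ee_rot: [-3.14, 0.0, 3.135]
wrist_force: [-0.3, -0.2, -0.1]
width: 0.0004
```

Run:
```python
from bench import robot
import cv2,numpy as np
print(robot.get_obs())
n="wrist"
c=robot.camera_params(n)
p,d=robot.snapshot(n)
np.savez(f"pics/{n}1.npz",p=p,d=d,**c)
cv2.imwrite(f"pics/{n}1.png",cv2.resize(p[:,:,::-1],(800,600)))
```

```text
{'time': 1.6, 'joint_positions': array([ 1.23629929e-01, -1.58252982e-01,  1.60912048e+00, -1.41482586e-03,
        1.69070279e+00, -1.44118990e+00]), 'qvel': array([ 0.07387486, -0.00880478,  0.00666233,  0.07437153,  0.01560155,
        0.07919169]), 'joint_torque': array([ -1.1480001 , -23.73292744, -30.32995105,  -0.30722047,
         0.04717149,  -0.47917379]), 'tool_pos': array([0.42720929, 0.10990756, 0.40437465]), 'ee_rot': array([-3.14020268e+00,  2.03841613e-04,  3.13544704e+00]), 'wrist_force': array([-0.29677433, -0.16588387, -0.05522869]), 'wrist_torque': array([ 0.02565232, -0.01507319,  0.00270398]), 'width': 0.00041759891427151254}
```

View pics/wrist1.png

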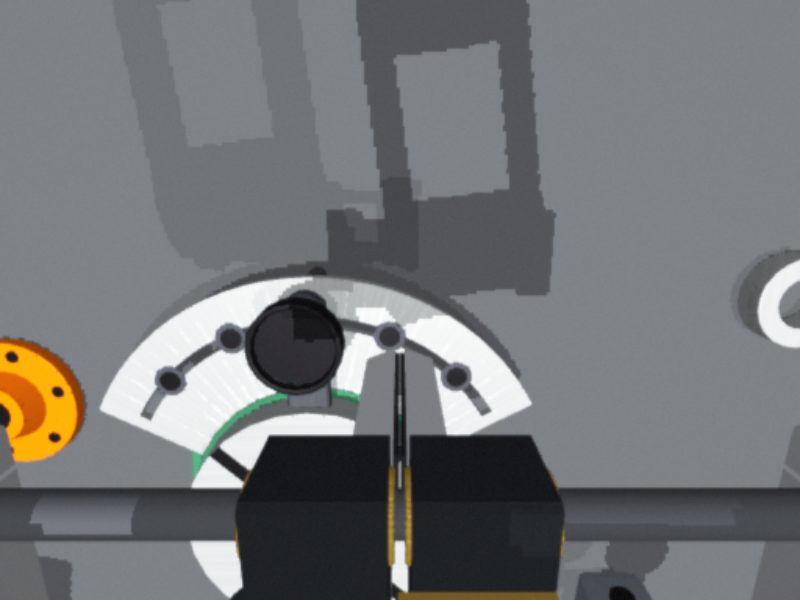

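The wrist view shows the knob rim centred at about (295,346), and the holes L1 (389,335), L2 (457,376), R1 (230,338) and R2 (170,380). The jaws are shut, with the tips at (400,355). I cross-check the positions.

Run:
```python
from h import *
p,d,K,R,t=load("wrist1")
f=lambda x,y,z:at_z((x+.5)*.64-.5,(y+.5)*.64-.5,z,K,R,t)
for nm,x,y,z in(('L1',389,335,.048),('R1',230,338,.048),('L2',457,376,.048),('R2',170,380,.048),('knob',295,346,.104)): print(nm,f(x,y,z).round(4))
```

```text
L1 [0.47   0.1016 0.048 ]
R1 [ 0.4716 -0.0135  0.048 ]
L2 [0.5025 0.1515 0.048 ]
R2 [ 0.5045 -0.0614  0.048 ]
knob [0.4566 0.046  0.104 ]
```

Call:
{"fn": "move_arm", "kwargs": {"increments": [[[0, -0.15, -0.32, 0, 0, 0, 0], [0, -0.3, -0.64, 0.2, 0, 0, 0], [0, -0.3, -0.64, 0.5, 0, 0, 0], [0, -0.3, -0.64, 0.7, 0, 0, 0], [0, -0.3, -0.64, 0.85, 0, 0, 0], [0, -0.3, -0.64, 0.85, 0, 0, 0]]]}}

```text
time: 2.15
tool_pos: [0.4548, 0.05, 0.3156]
ee_rot: [3.14, -0.008, -3.141]
wrist_force: [-0.7, 0.5, -0.9]
width: 0.0006
```

Run:
```python
from bench import robot
import cv2,numpy as np
o=robot.get_obs(); print(o['tool_pos'],o['ee_rot'],o['wrist_force'],o['width'],o['time'])
n="wrist"
c=robot.camera_params(n)
p,d=robot.snapshot(n)
np.savez(f"pics/{n}2.npz",p=p,d=d,**c)
cv2.imwrite(f"pics/{n}2.png",cv2.resize(p[:,:,::-1],(800,600)))
```

```text
[0.45477409 0.04998062 0.31559832] [ 3.13982573 -0.00805836 -3.14075318] [-0.72168954  0.47615516 -0.93061279] 0.0006198625885362362 2.15
```

View pics/wrist2.png

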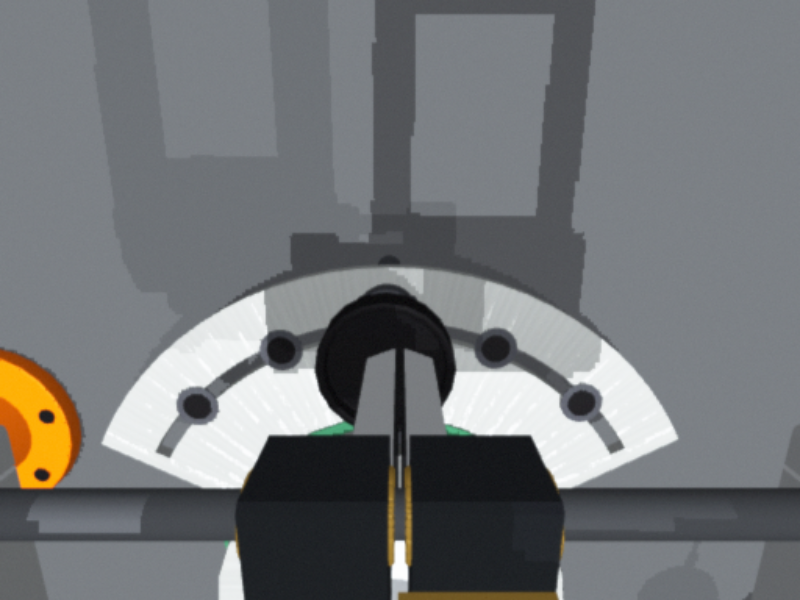

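The tips are over the knob dish, at about (400,355) with the rim centred at about (386,360). I let it settle while going down a little.

Call:
{"fn": "move_arm", "kwargs": {"increments": [[[0, 0, 0, 0.05, 0, 0, 0], [0, 0, 0, 0.1, 0, 0, 0], [0, 0, 0, 0.12, 0, 0, 0], [0, 0, 0, 0.12, 0, 0, 0], [0, 0, 0, 0.12, 0, 0, 0]]]}}

```text
time: 2.62
tool_pos: [0.4559, 0.048, 0.3082]
ee_rot: [3.141, 0.001, 3.141]
wrist_force: [0.6, 0.3, 0.5]
width: 0.0005
```

Call:
{"fn": "move_arm", "kwargs": {"increments": [[[0, 0, -0.02, 0.05, 0, 0, 0], [0, 0, -0.02, 0.1, 0, 0, 0], [0, 0, -0.02, 0.14, 0, 0, 0], [0, 0, -0.02, 0.14, 0, 0, 0], [0, 0, -0.02, 0.14, 0, 0, 0]]]}}

```text
time: 3.03
tool_pos: [0.456, 0.0457, 0.2941]
ee_rot: [-3.141, 0.001, 3.141]
wrist_force: [-0.2, -1.3, 4.0]
width: 0.0002
```

Call:
{"fn": "move_arm", "kwargs": {"increments": [[[0, 0, 0, 0.04, 0, 0, 0], [0, 0, 0, 0.08, 0, 0, 0], [0, 0, 0, 0.1, 0, 0, 0], [0, 0, 0, 0.1, 0, 0, 0]]]}}

```text
time: 3.37
tool_pos: [0.456, 0.0457, 0.2845]
ee_rot: [-3.141, 0.001, 3.141]
wrist_force: [-2.0, -1.0, 6.3]
width: 0.0004
```

Call:
{"fn": "move_arm", "kwargs": {"increments": [[[0, 0, 0, 0.01, 0, 0, 0], [0, 0, 0, 0.015, 0, 0, 0], [0, 0, 0, 0.015, 0, 0, 0]]]}}

```text
time: 3.62
tool_pos: [0.456, 0.0458, 0.2844]
ee_rot: [-3.141, 0.002, 3.141]
wrist_force: [-3.6, -0.7, 12.7]
width: 0.0005
```

At the stop with 12.7 N. Now I swing about two thirds of the way along the arc.

Call:
{"fn": "move_arm", "kwargs": {"increments": [[[0, -0.002, 0.07, 0.015, 0, 0, 0], [0, -0.006, 0.13, 0.015, 0, 0, 0], [0, -0.013, 0.2, 0.015, 0, 0, 0], [0, -0.023, 0.26, 0.015, 0, 0, 0], [0, -0.035, 0.32, 0.015, 0, 0, 0], [0, -0.05, 0.386, 0.015, 0, 0, 0], [0, -0.05, 0.386, 0.015, 0, 0, 0]]]}}

```text
time: 4.2
tool_pos: [0.4622, 0.0854, 0.2843]
ee_rot: [3.14, 0.007, -3.141]
wrist_force: [-1.5, 1.1, 14.3]
width: -0.0001
```

```bash
cat >> h.py <<'E'
def shoot(n,tag):
    from bench import robot
    c=robot.camera_params(n); p,d=robot.snapshot(n)
    np.savez(f"pics/{tag}.npz",p=p,d=d,**c); return p,d,c
E
python3 - <<'E'
from h import *
from bench import robot
o=robot.get_obs(); print(o['tool_pos'],o['ee_rot'],o['wrist_force'],o['time'])
p,d,c=shoot('top','top3'); q,_,_=shoot('side','side3')
a=cv2.resize(p[130:240,180:315,::-1],(400,326),interpolation=cv2.INTER_CUBIC); b=cv2.resize(q[150:260,190:325,::-1],(400,326),interpolation=cv2.INTER_CUBIC)
cv2.imwrite('pics/c3.png',np.hstack([a,b]))
E
```

```text
[0.46215187 0.08543883 0.28433361] [ 3.13975763  0.00737695 -3.14131128] [-1.47959964  1.05127956 14.30822421] 4.2
```

View pics/c3.png

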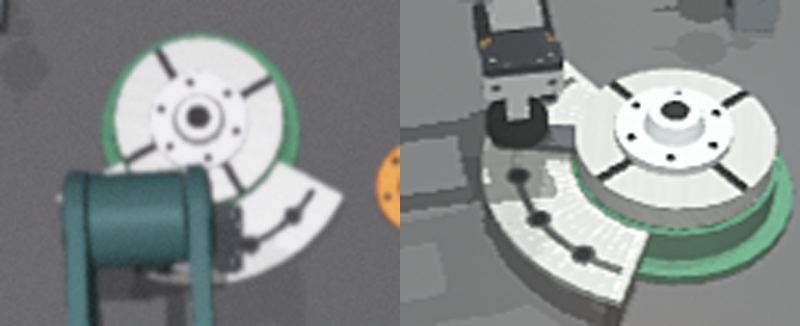

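The table follows: the side crop shows the tips in the dish and the middle hole uncovered at crop (518,175). I measure the table's turn from the disc slots.

```bash
cat >> h.py <<'E'
def polar(tag,c=(.6070,.0463)):
    p,d,K,R,t=load(tag); g=cv2.cvtColor(p,cv2.COLOR_RGB2GRAY).astype(np.float32)
    th=np.deg2rad(np.arange(0,360,.25)); r=np.linspace(.062,.088,14)
    X=np.stack([c[0]+r[:,None]*np.cos(th),c[1]+r[:,None]*np.sin(th),np.full((14,th.size),.08)],-1)
    q=(X@R.T+t)@K.T; uv=(q[...,:2]/q[...,2:]).astype(np.float32)
    return cv2.remap(g,uv[...,0],uv[...,1],cv2.INTER_LINEAR)
def slots(tag):
    s=np.median(polar(tag),0); s=cv2.GaussianBlur(s[None],(9,1),0)[0]
    return s
def slotang(tag,hint):
    s=slots(tag); out=[]
    for b in(45,135,225,315):
        a0=b-hint; idx=(np.round((a0+np.arange(-9,9.1,.25))/.25).astype(int))%1440
        w=np.clip(np.median(s)-25-s[idx],0,None)
        out.append((round(float((w*np.arange(-9,9.1,.25)).sum()/max(w.sum(),1e-6)+a0),2),int(w.max())))
    return out
E
python3 - <<'E'
from h import *
for t,h in(('side0',0),('top0',0),('side3',15),('top3',15)): print(t,slotang(t,h))
E
```

```text
side0 [(44.63, 148), (134.23, 147), (226.66, 143), (316.73, 149)]
top0 [(46.13, 108), (134.97, 104), (225.12, 104), (316.14, 108)]
side3 [(29.78, 153), (119.09, 152), (211.29, 152), (301.87, 152)]
top3 [(31.25, 108), (120.04, 101), (209.62, 99), (300.79, 103)]
```

Turned 15.1 degrees with no slip. On to 22.5 degrees, still pressed.

Call:
{"fn": "move_arm", "kwargs": {"increments": [[[0, -0.013, 0.05, 0, 0, 0, 0], [0, -0.027, 0.1, 0, 0, 0, 0], [0, -0.044, 0.15, 0, 0, 0, 0], [0, -0.06, 0.185, 0, 0, 0, 0], [0, -0.06, 0.185, 0, 0, 0, 0], [0, -0.06, 0.185, 0, 0, 0, 0]]]}}

```text
time: 4.8
tool_pos: [0.4683, 0.1035, 0.2843]
ee_rot: [3.14, 0.008, 3.141]
wrist_force: [-0.5, 0.9, 13.0]
width: 0.0007
```

Run:
```python
from h import *
from bench import robot
o=robot.get_obs(); print(o['tool_pos'],o['ee_rot'],o['wrist_force'],o['time'])
shoot('top','top4'); shoot('side','side4')
for t in('side','top'):
    a=np.array(slotang(t+'0',0))[:,0]; b=np.array(slotang(t+'4',22.5)); print(t,a-b[:,0],(a-b[:,0]).mean(),b[:,1])
```

```text
[0.46829725 0.10352416 0.28434704] [3.13973701 0.00811982 3.14142104] [-0.54990863  0.92846589 12.95669129] 4.8
side [21.74 22.23 22.75 21.96] 22.17000000000001 [156. 155. 154. 153.]
top [21.75 21.85 22.47 22.44] 22.127499999999998 [110. 100. 101. 103.]
```

22.15 degrees, about 0.9 mm short and within the pin's draw-in range. I nudge slightly and let the knob rise slowly.

Call:
{"fn": "move_arm", "kwargs": {"increments": [[[0, -0.003, 0.007, 0, 0, 0, 0], [0, -0.003, 0.007, -0.02, 0, 0, 0], [0, -0.003, 0.007, -0.04, 0, 0, 0], [0, -0.003, 0.007, -0.06, 0, 0, 0], [0, -0.003, 0.007, -0.08, 0, 0, 0], [0, -0.003, 0.007, -0.08, 0, 0, 0]]]}}

```text
time: 5.4
tool_pos: [0.4684, 0.1038, 0.2905]
ee_rot: [3.141, 0.007, 3.141]
wrist_force: [2.5, -0.1, 4.3]
width: 0.0002
```

The spring still pushes with the tips 6 mm up, so the pin is entering the hole. I go on up and clear.

Call:
{"fn": "move_arm", "kwargs": {"increments": [[[0, 0, 0, -0.02, 0, 0, 0], [0, 0, 0, -0.04, 0, 0, 0], [0, 0, 0, -0.06, 0, 0, 0], [0, 0, 0, -0.09, 0, 0, 0], [0, 0, 0, -0.15, 0, 0, 0], [0, 0, 0, -0.3, 0, 0, 0], [0, 0, 0, -0.6, 0, 0, 0], [0, 0, 0, -0.9, 0, 0, 0]]]}}

```text
time: 6.07
tool_pos: [0.4661, 0.1036, 0.3769]
ee_rot: [-3.141, -0.009, 3.141]
wrist_force: [1.5, 0.5, -0.0]
width: 0.0006
```

Call:
{"fn": "move_arm", "kwargs": {"increments": [[[0, 0.3, 0.3, -0.2, 0, 0, 0], [0, 0.6, 0.6, -0.2, 0, 0, 0], [0, 1, 1, -0.2, 0, 0, 0], [0, 1, 1, -0.2, 0, 0, 0]]]}}

```text
time: 6.4
tool_pos: [0.3642, 0.2052, 0.3984]
ee_rot: [3.141, -0.004, -3.14]
wrist_force: [0.5, -0.2, 0.3]
width: 0.0005
```

Call:
{"fn": "move_arm", "kwargs": {"increments": [[[0, 0.3, 0.3, 0, 0, 0, 0], [0, 0.6, 0.6, 0, 0, 0, 0], [0, 0.7, 1, 0, 0, 0, 0], [0, 0.7, 1, 0, 0, 0, 0], [0, 0.7, 1, 0, 0, 0, 0]]]}}

```text
time: 6.82
tool_pos: [0.2957, 0.3049, 0.3975]
ee_rot: [-3.139, -0.003, -3.137]
wrist_force: [0.2, -0.4, 0.1]
width: 0.0004
```

Run:
```python
from h import *
from bench import robot
o=robot.get_obs(); print(o['tool_pos'],o['wrist_force'],o['time'])
shoot('top','top5'); shoot('side','side5')
for t in('side','top'):
    a=np.array(slotang(t+'0',0))[:,0]; b=np.array(slotang(t+'5',22.5)); print(t,a-b[:,0],(a-b[:,0]).mean(),b[:,1])
    p,d,K,R,T=load(t+'5'); W=cloud(d,K,R,T)
    for n,(x,y) in((t+'0',(.457,.046)),(t+'5',(.468,.1035))):
        p0,d0,K,R,T=load(n);W=cloud(d0,K,R,T); m=np.hypot(W[...,0]-x,W[...,1]-y)<.022; m&=W[...,2]>.06
        print(n,'dish z',np.median(W[m][:,2]),m.sum())
p=load('top5')[0];q=load('side5')[0]
a=cv2.resize(p[130:240,180:315,::-1],(400,326),interpolation=cv2.INTER_CUBIC); b=cv2.resize(q[150:260,190:325,::-1],(400,326),interpolation=cv2.INTER_CUBIC)
cv2.imwrite('pics/c5.png',np.hstack([a,b]))
```

```text
[0.29571539 0.30486228 0.39749394] [ 0.18616071 -0.37845472  0.13387731] 6.8167
side [21.66 22.12 22.74 21.96] 22.12000000000001 [152. 149. 148. 148.]
side0 dish z 0.09594037380672957 169
side5 dish z 0.09608477339574822 160
top [21.75 21.79 22.45 22.39] 22.095 [112. 104. 102. 104.]
top0 dish z 0.0955690546738795 144
top5 dish z 0.09613750015202274 143
```

View pics/c5.png

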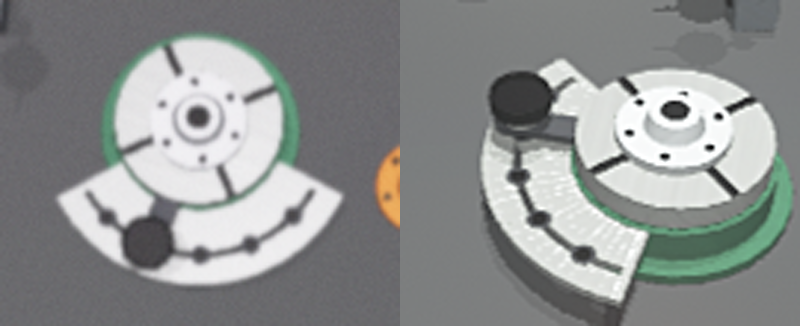

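The knob is over the left hole at crop (148,242), and its dish height matches the start (96 mm in the pictures, both times), so it is fully up. The flange is still in the middle of the disc. Handing in.

```bash
python3 -c "
from bench import robot
o=robot.get_obs();print(o['time'],o['wrist_force'],abs(o['qvel']).max())
print(robot.close_job())"
```

```text
6.9167 [ 0.26362887  0.64386506 -0.77870988] 0.033588211922511046
the job is handed in; nothing more can be done
None
```

The dial indicator stands on the robot's left. I pressed the knob to its stop with about 13 N, swung the table to the next hole on that side, let the knob spring up and moved the arm clear. The job was handed in at 6.9 s.

- **Knob height:** in both camera views the dish is back at its starting height, about 96 mm, so the knob is fully up.
- **Table angle:** the disc slots measured 22.1° against the nominal 22.5°. The 0.4° gap is about 0.007 rad, within the locked pin's 0.01 rad play and my measuring error of about 0.3°.
- **Surroundings:** the flange still lies in the middle of the disc, and the wrist force was about zero once clear. I saw no contact with the gauges during the moves, but I did not measure their positions again afterwards.

No check failed. I did not tug the knob sideways to test the lock; I judged it from the knob height and the angle.

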